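Line up the chime bars on their carrying board

TASK

Set out the four chime bars on the tapered carrying board in order of length, the longest at the board's wide end down to the shortest at its narrow end. Put each one down upright, without dropping it, centred on its own felt strip and lying along it, and leave the mouse and the tape dispenser where they are.

Things in the scene. Friction and masses are not known exactly. Their poses are not given: they have to be found in the camera images.
- chime_longest_mid (a point): Longest of 4 loose chime bars: pale wooden box (184 mm long, 30 wide, 36 high, flat sides: grip it across its width at mid length), bare aluminium bar screwed on top; 190 mm long, 49 mm high in all, under 0.35 kg. Point: its centre, half-way up (24.5 mm above its underside); x along its length, z up; both ends alike. Starts flat on the table (z = 0) at the robot's right.
- chime_second_mid (a point): Second longest of 4 loose chime bars: pale wooden box (154 mm long, 30 wide, 36 high, flat sides: grip it across its width at mid length), bare aluminium bar screwed on top; 160 mm long, 49 mm high in all, under 0.35 kg. Point: its centre, half-way up (24.5 mm above its underside); x along its length, z up; both ends alike. Starts flat on the table (z = 0) at the robot's right.
- chime_third_mid (a point): Third longest of 4 loose chime bars: pale wooden box (124 mm long, 30 wide, 36 high, flat sides: grip it across its width at mid length), bare aluminium bar screwed on top; 130 mm long, 49 mm high in all, under 0.35 kg. Point: its centre, half-way up (24.5 mm above its underside); x along its length, z up; both ends alike. Starts flat on the table (z = 0) at the robot's right.
- chime_shortest_mid (a point): Shortest of 4 loose chime bars: pale wooden box (94 mm long, 30 wide, 36 high, flat sides: grip it across its width at mid length), bare aluminium bar screwed on top; 100 mm long, 49 mm high in all, under 0.35 kg. Point: its centre, half-way up (24.5 mm above its underside); x along its length, z up; both ends alike. Starts flat on the table (z = 0) at the robot's right.
- felt_longest: Longest of 4 dark felt strips, at the board's wide end, 202 x 40 mm, fixed side by side 70 mm apart on a fixed tapered wooden board (310 mm long, 12 mm thick) lying any way round at the robot's left. Origin: centre of its underside; the bare upper face, where a bar rests, is 3 mm higher (15 mm above the table). x along the strip, y across (+y to the board's wide end), z up.
- felt_second: Second longest of 4 dark felt strips, 172 x 40 mm, fixed side by side 70 mm apart on a fixed tapered wooden board (310 mm long, 12 mm thick) lying any way round at the robot's left. Origin: centre of its underside; the bare upper face, where a bar rests, is 3 mm higher (15 mm above the table). x along the strip, y across (+y to the board's wide end), z up.
- felt_third: Third longest of 4 dark felt strips, 142 x 40 mm, fixed side by side 70 mm apart on a fixed tapered wooden board (310 mm long, 12 mm thick) lying any way round at the robot's left. Origin: centre of its underside; the bare upper face, where a bar rests, is 3 mm higher (15 mm above the table). x along the strip, y across (+y to the board's wide end), z up.
- felt_shortest: Shortest of 4 dark felt strips, at the board's narrow end, by the hand slot, 112 x 40 mm, fixed side by side 70 mm apart on a fixed tapered wooden board (310 mm long, 12 mm thick) lying any way round at the robot's left. Origin: centre of its underside; the bare upper face, where a bar rests, is 3 mm higher (15 mm above the table). x along the strip, y across (+y to the board's wide end), z up.
- mouse: A loose computer mouse among the chime bars, black with a white back, 105 x 58 mm, 33 mm high; to be left where it is. Origin at the centre of its underside, x along its length.
- tape_dispenser: A loose black desk tape dispenser with a roll of clear tape, among the chime bars, 125 x 48 mm, 60 mm high; to be left where it is. Origin at the centre of its underside, x along its length.
Things that resemble listed ones, but are neither listed nor needed, are in the scene too. Leave any purple or yellow look-alike of the part that bears chime_second_mid alone.

How it is judged:
By the outcome, as a careful person would: the job done as asked, in the order asked, and still so for the second after the job is handed in, with the robot touching nothing.
It also fails if it takes over 112 s, if anything falls off the work surface, if the arm or the gripper's body presses on something with over 40 N, if the wrist force passes 120 N, or if a joint passes its speed limit or range.

ROBOT

A 6-joint arm with a two-finger parallel gripper is mounted at the origin on the work surface. World frame = base frame: x ahead of the robot, y to its left, z up, the work surface at z = 0. Lengths are in m, angles in rad, forces in N, time in s.
With the tool pointing down it reaches from about 0.275 to 0.85 m from the base axis. Payload 5.2 kg.
Tool frame: the origin (TCP) lies on the centre line of the jaws, within the pads' length; the fingertips stand 11 mm ahead of it and the grasp point (between the pads) lies 8 mm behind it (ctrl.tip_reach is the distance from the TCP to the fingertips, in m); z points along the fingers, y is the direction in which the jaws open and shut (so a half turn about z gives the same grasp; the last joint's range is limited). The gripper opens to 85 mm and grips with 20 to 120 N. Pads are 22 mm wide; open, the fingers measure 114 mm over their backs; the gripper's body (76 mm by 85 mm) begins 54 mm behind the grasp point. The pads swing forward as they close: fully open they stand 13 mm farther back than shut.
Start: joints at [1.117, 0.259, 1.535, -0, 1.348, -0.203], TCP at [0.136, 0.533, 0.242] pointing down, gripper open.
Joint ranges: [-3.14, 3.14], [-0.91, 2.08], [0.19, 2.58], [-1.22, 4.36], [0.22, 2.71], [-3.12, 3.12]. Speed limits (rad/s): [2.57, 2.57, 3.14, 3.14, 3.14, 3.14].

INTERFACE

Orientations are given as [roll, pitch, yaw] about the fixed x, y, z axes, in that order (R = Rz(yaw) Ry(pitch) Rx(roll)).
In Python, from rig import ctrl, snapshot, ticket gives the robot as it stands. The module is installed in compiled form; this text tells all that it offers.
- The arm moves only by the tool arm_command, never from a script. Its argument "targets" is a list that holds one entry, the list of rows, each a list of 4 numbers: the shift along the world's x, y, z in m, then the turn about the world's z in rad. A call has 1 to 20 rows; each row is the pose to reach, as a shift and turn from the pose commanded when the call began; what a row does not reach only later rows make up. A row lasts 1/8 s, in which the tool goes at most 62.5 mm and 10.7 degrees, less where a joint would pass 70% of its speed; a pose out of reach is approached as far as the arm can. A call with a gripper value outside its range is refused whole. "jaw" is the finger opening in m, from 0 to 0.0854, set as the call begins (left out, the last holds). The fingers move at their own pace and stop on an object; the grip force is fixed at half the most. Time passes only in rows, so rows that repeat a pose let the fingers close. It gives the time, the measured TCP pose, the force and the opening at its end, in the units of the state.
- ctrl.read_state(): the state, without advancing time (a new reading comes with each control period).
- snapshot(name): name is "scene" or "top"; returns a dict with "img" (420x560x3 uint8, red, green, blue), "intrinsics" (3x3 intrinsics, pixels), "view" (4x4, takes a point from world to camera coordinates). Camera axes: x right, y up, looking along -z (the intrinsics and any distortion apply to the point x, -y, -z); pixel columns grow to the right and rows downward; lengths in m; the calibration is good to about 2 mm. A picture is of the moment at which its call begins. There is no depth.
- ticket.close_job(): hands the job in, once; it reports no verdict.
The state is a dict: "time_s": time; "joints": joint angles; "dq": joint speeds; "joint_torque": joint torques, N m; "ee_pos": TCP position; "eef_rot": TCP orientation; "force": force on the tool from outside, world axes, zero at the start; "moment": the same for the moment, N m; "width": opening from 0.0 (shut) to 1.0 (fully open).
Only numpy, scipy, OpenCV 4.12 (cv2) and the standard library are available. Lean on these libraries where they do the work, as an engineer would, in place of code of your own. Each camera call takes 0.05 s, during which the arm holds its last target. There are 200 camera calls.

## Working session

There is one attempt and no reset: what is moved stays moved. The work goes in short steps, Python scripts to look and compute and a tool call to move; the robot and the scene stay as the last step left them, time stands still between calls to the robot, and variables do not carry over. Pictures are saved under pics/ and viewed, about 12 in all and at most 16, crops included, and the job is handed in when it is done.

Besides the shell and the picture viewer there is one more tool, called after "Request:" by a JSON object that holds its "op" and its "data", one argument or row to a line. arm_command: Moves the arm, as the interface text tells. Its arguments: {"type":"object","properties":{"targets":{"type":"array","items":{"type":"array","items":{"type":"array","items":{"type":"number"}}}},"jaw":{"type":"number"}},"required":["targets"]}

```bash
mkdir -p pics; cat > h.py <<'E'
import numpy as np, cv2
from rig import ctrl, snapshot, ticket
def snap(n,f=None):
    s=snapshot(n); 
    if f: cv2.imwrite('pics/'+f,s['img'][:,:,::-1])
    return s
def ray(s,px,z):
    px=np.atleast_2d(np.array(px,float)); K=np.array(s['intrinsics']);V=np.array(s['view'])
    d=np.c_[px,np.ones(len(px))]@np.linalg.inv(K).T; d[:,1:]*=-1
    R=V[:3,:3]; c=-R.T@V[:3,3]; w=d@R
    return c+w*((z-c[2])/w[:,2])[:,None]
def proj(s,P):
    P=np.atleast_2d(np.array(P,float));V=np.array(s['view']);c=P@V[:3,:3].T+V[:3,3]; c[:,1:]*=-1
    u=c@np.array(s['intrinsics']).T; return u[:,:2]/u[:,2:]
E
python3 - <<'E'
from h import *
import pickle
for n in('scene','top'):
    s=snap(n); cv2.imwrite(f'pics/{n}0.png',cv2.resize(s['img'][:,:,::-1],(784,588),interpolation=cv2.INTER_CUBIC)); pickle.dump(s,open(n+'0.pkl','wb'))
    V=s['view'];print(n,-V[:3,:3].T@V[:3,3],s['intrinsics'])
print(ctrl.read_state())
E
```

```text
scene [ 1.09071884 -0.32867336  0.8738455 ] [[397.49086157   0.         282.45372555]
 [  0.         397.49086157 203.10349701]
 [  0.           0.           1.        ]]
top [0.28869634 0.00270254 1.1569044 ] [[478.11372276   0.         279.45810856]
 [  0.         478.11372276 209.25945199]
 [  0.           0.           1.        ]]
{'time_s': 0.1, 'joints': array([ 1.11720659e+00,  2.59299564e-01,  1.53594664e+00, -2.92354296e-05,
        1.34800080e+00, -2.02764350e-01]), 'dq': array([-0.0006004 , -0.001381  , -0.00128851, -0.00303282,  0.00057351,
       -0.00217645]), 'joint_torque': array([ 1.96874578e-03, -4.46969712e+01, -2.91246933e+01, -3.28242995e-04,
        6.37031451e-03, -2.38521557e-05]), 'ee_pos': array([0.13628132, 0.53239016, 0.2415528 ]), 'eef_rot': array([-3.13996646e+00, -3.05230413e-04,  2.89077350e+00]), 'force': array([-1.09208029,  0.01017807, -0.09199937]), 'moment': array([ 0.00779398, -0.04195631,  0.0191772 ]), 'width': 0.995532133092971}
```

View pics/top0.png

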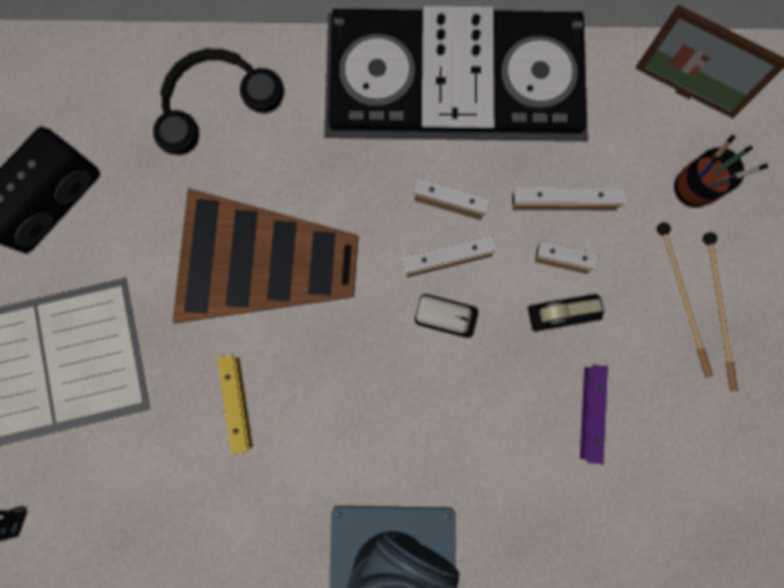

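View pics/scene0.png

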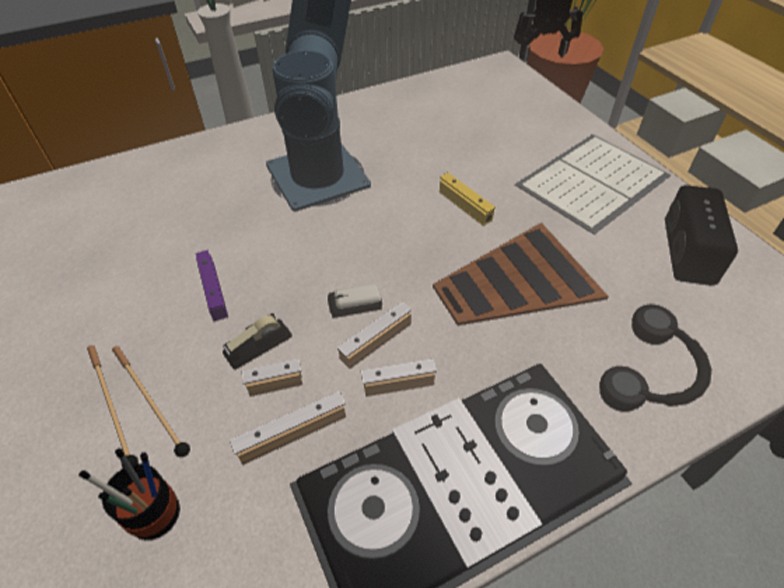

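The top view (784x588 view) shows these candidates:
- **Bars:** longest (568,198), second (450,254), third (452,198), shortest (567,256).
- **Look-alikes to avoid:** yellow (235,404) and purple (595,414). The mouse (446,315) and tape dispenser (566,312) stay where they are.
- **Felts, longest to shortest:** (202,257), (241,258), (283,261), (321,264). The wide end is towards +y.

The scene view agrees. Next I'll measure the bars and felts.

```bash
cat >> h.py <<'E'
def rect(s,mask,c,z,r=6):
    """blob nearest pixel c -> world rect centre, yaw of long side, size"""
    n,l,st,ce=cv2.connectedComponentsWithStats(mask.astype('uint8'))
    k=1+np.argmin([np.hypot(*(ce[i]-c)) if st[i,4]>60 else 1e9 for i in range(1,n)])
    cs,_=cv2.findContours((l==k).astype('uint8'),cv2.RETR_EXTERNAL,cv2.CHAIN_APPROX_NONE)
    W=ray(s,cs[0][:,0,:],z)[:,:2]
    (cx,cy),(a,b),th=cv2.minAreaRect((W*1000).astype('float32'))
    if a<b: a,b,th=b,a,th+90
    M=ray(s,np.argwhere(l==k)[:,::-1],z)[:,:2]; mc=M.mean(0); w,v=np.linalg.eigh(np.cov((M-mc).T))
    return dict(c=np.round([cx,cy],1),th=round((th+90)%180-90,1),size=np.round([a,b],1),mc=np.round(mc*1000,1),pth=round((np.degrees(np.arctan2(v[1,1],v[0,1]))+90)%180-90,1))
def masks(im):
    hsv=cv2.cvtColor(im,cv2.COLOR_RGB2HSV); return hsv
BAR=dict(longest=(568,198),second=(450,254),third=(452,198),shortest=(567,256))
FELT=dict(longest=(202,257),second=(241,258),third=(283,261),shortest=(321,264))
E
python3 - <<'E'
from h import *
import pickle
s=pickle.load(open('top0.pkl','rb')); im=s['img']; hsv=masks(im)
k=560/784
for n,p in BAR.items():
    q=(int(p[0]*k),int(p[1]*k)); print(n,im[q[1],q[0]], im[q[1]+14,q[0]])
q=[int(v*k) for v in FELT['second']]; print('felt',im[q[1],q[0]],'wood',im[q[1],q[0]+15])
g=im.astype(int)
white=(hsv[...,2]>165)
felt=(hsv[...,2]<65)
for n,p in BAR.items(): print('bar',n,rect(s,white,np.array(p)*k,.049))
for n,p in FELT.items(): print('felt',n,rect(s,felt,np.array(p)*k,.015))
x0,y0=110,110
cr=im[y0:y0+140,x0:x0+350,::-1].copy(); cr2=cr.copy(); cr2[white[y0:y0+140,x0:x0+350]]=(0,0,255); cr2[felt[y0:y0+140,x0:x0+350]]=(0,255,0)
cv2.imwrite('pics/c1.png',cv2.resize(np.vstack([cr,cr2]),None,fx=2.1,fy=2.1,interpolation=cv2.INTER_CUBIC))
E
```

```text
longest [150 146 148] [141 135 131]
second [151 147 149] [145 138 134]
third [152 149 151] [147 140 136]
shortest [150 147 149] [146 139 134]
felt [32 34 35] wood [91 59 40]
bar longest {'c': array([269.5, 268.2]), 'th': 11.3, 'size': array([154.9,  21.3]), 'mc': array([266.9, 267.8]), 'pth': np.float64(11.0)}
bar second {'c': array([269.5, 268.2]), 'th': 11.3, 'size': array([154.9,  21.3]), 'mc': array([266.9, 267.8]), 'pth': np.float64(11.0)}
bar third {'c': array([269.5, 268.2]), 'th': 11.3, 'size': array([154.9,  21.3]), 'mc': array([266.9, 267.8]), 'pth': np.float64(11.0)}
bar shortest {'c': array([269.5, 268.2]), 'th': 11.3, 'size': array([154.9,  21.3]), 'mc': array([266.9, 267.8]), 'pth': np.float64(11.0)}
felt longest {'c': array([523.3, 339.8]), 'th': -2.9, 'size': array([200.3,  40.6]), 'mc': array([522.3, 340. ]), 'pth': np.float64(-2.8)}
felt second {'c': array([519.8, 270. ]), 'th': -2.8, 'size': array([170.7,  40.3]), 'mc': array([518.8, 270.1]), 'pth': np.float64(-2.9)}
felt third {'c': array([516. , 200.3]), 'th': -3.0, 'size': array([140.6,  40.4]), 'mc': array([515.4, 200.2]), 'pth': np.float64(-3.0)}
felt shortest {'c': array([512.7, 130.5]), 'th': -2.5, 'size': array([110.9,  40.1]), 'mc': array([511.9, 130.4]), 'pth': np.float64(-2.7)}
```

View pics/c1.png

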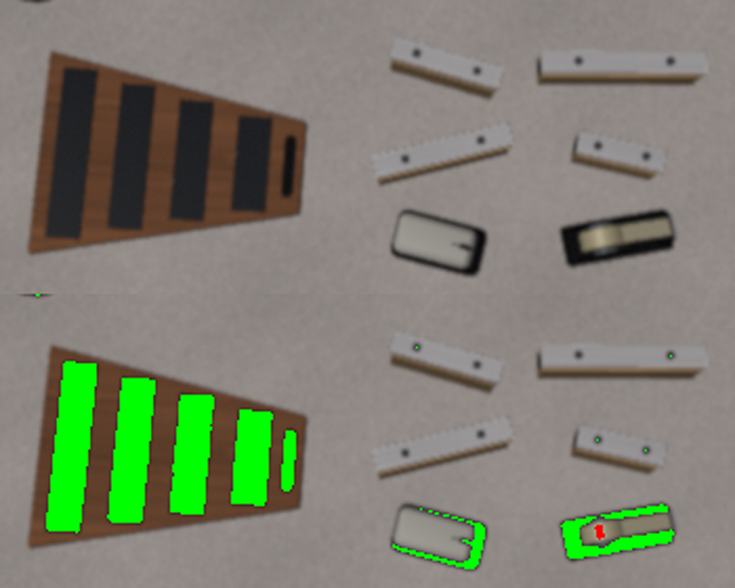

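The crop confirms the four aluminium-topped bars, and the felt masks are clean with sizes matching spec. Value alone doesn't separate bar tops from the table, so I'll use hue (aluminium is neutral) and check against the screw midpoints.

```bash
cat >> h.py <<'E'
def alu(im):
    g=cv2.GaussianBlur(im,(3,3),0).astype(int)
    m=((g[...,2]-g[...,0]>-6)&(g[...,1]>112)).astype('uint8')
    return cv2.morphologyEx(cv2.morphologyEx(m,cv2.MORPH_CLOSE,np.ones((5,5))),cv2.MORPH_OPEN,np.ones((3,3)))
def screws(s,c,z=.049,R=45):
    # two darkest compact spots on the light top near c
    g=cv2.cvtColor(s['img'],cv2.COLOR_RGB2GRAY)
    bh=cv2.morphologyEx(g,cv2.MORPH_BLACKHAT,np.ones((9,9)))*cv2.erode(cv2.morphologyEx(alu(s['img']),cv2.MORPH_CLOSE,np.ones((7,7))),np.ones((3,3)))
    x,y=map(int,c); out=[]
    w=np.zeros_like(bh); w[max(0,y-R):y+R,max(0,x-R):x+R]=1
    n,l,st,ce=cv2.connectedComponentsWithStats(((bh*w)>25).astype('uint8'))
    return np.round(ce[1:],1)
E
python3 - <<'E'
from h import *
import pickle
s=pickle.load(open('top0.pkl','rb')); im=s['img']; k=560/784
m=alu(im)
for n,p in BAR.items():
    print('bar',n,rect(s,m,np.array(p)*k,.049)); 
    q=screws(s,np.array(p)*k); print(q.tolist(), np.round(ray(s,q,.049)[:,:2]*1000,1).tolist())
s2=pickle.load(open('scene0.pkl','rb')); m2=alu(s2['img'])
B2=dict(longest=(290,424),second=(376,331),third=(398,372),shortest=(271,373))
for n,p in B2.items(): print('scene',n,rect(s2,m2,np.array(p)*k,.049))
f2=cv2.cvtColor(s2['img'],cv2.COLOR_RGB2HSV)[...,2]<65
F2=dict(longest=(559,251),second=(530,266),third=(502,281),shortest=(474,295))
for n,p in F2.items(): print('scene felt',n,rect(s2,f2,np.array(p)*k,.015))
E
```

```text
bar longest {'c': array([ 630.8, -295. ]), 'th': -89.2, 'size': array([187.2,  22.3]), 'mc': array([ 631.3, -296.4]), 'pth': np.float64(-89.6)}
[[385.0, 138.5], [428.9, 138.7], [394.5, 179.0], [417.5, 183.7]] [[630.1, -242.4], [631.0, -347.5], [531.3, -263.0], [520.7, -317.0]]
bar second {'c': array([525.6, -87.7]), 'th': -75.4, 'size': array([158.4,  23.3]), 'mc': array([525.5, -87.4]), 'pth': np.float64(-75.1)}
[[307.7, 136.4], [336.6, 143.4], [338.5, 176.5], [302.6, 185.4]] [[632.8, -57.3], [616.4, -126.5], [535.6, -130.7], [512.9, -45.9]]
bar third {'c': array([627. , -92.3]), 'th': 74.0, 'size': array([128.6,  24.2]), 'mc': array([626.9, -92.4]), 'pth': np.float64(73.8)}
[[307.9, 135.0], [336.6, 143.4], [338.5, 176.5], [302.5, 184.5]] [[636.3, -57.8], [616.4, -126.5], [535.6, -130.7], [515.1, -45.6]]
bar shortest {'c': array([ 526.8, -289. ]), 'th': 77.6, 'size': array([98.4, 23.9]), 'mc': array([ 526.3, -289.1]), 'pth': np.float64(77.7)}
[[385.0, 138.5], [428.9, 138.7], [394.5, 179.0], [417.5, 184.0]] [[630.1, -242.4], [631.0, -347.5], [531.3, -263.0], [520.0, -317.0]]
scene lo
[... 436 characters left out ...]
array([-385.6, -160.6]), 'th': -5.8, 'size': array([250.9,  56.9]), 'mc': array([-378.9, -163.6]), 'pth': np.float64(-5.9)}
scene felt longest {'c': array([462.7, 343.6]), 'th': -3.0, 'size': array([81.7, 37.4]), 'mc': array([453.8, 342.3]), 'pth': np.float64(-12.8)}
scene felt second {'c': array([496.1, 272.5]), 'th': -2.9, 'size': array([123.6,  38.1]), 'mc': array([487.8, 272.4]), 'pth': np.float64(-5.4)}
scene felt third {'c': array([513.9, 201.4]), 'th': -3.8, 'size': array([137.7,  37.6]), 'mc': array([502. , 202.4]), 'pth': np.float64(-3.7)}
scene felt shortest {'c': array([510.3, 132. ]), 'th': -2.9, 'size': array([108.5,  36.4]), 'mc': array([505.7, 132.5]), 'pth': np.float64(-2.6)}
```

Bar and felt poses are consistent with the spec:

| | Centre (x, y) | Yaw |
|---|---|---|
| Bar, longest | (.631, −.295) | 90.5° |
| Bar, second | (.525, −.088) | 104.9° |
| Bar, third | (.627, −.092) | 73.9° |
| Bar, shortest | (.5265, −.289) | 77.7° |
| Felt, longest | (.523, .340) | 177.2° |
| Felt, second | (.519, .270) | 177.2° |
| Felt, third | (.516, .200) | 177.2° |
| Felt, shortest | (.512, .130) | 177.2° |

I'll start with the longest bar, moving above it first.

Request:
{"op": "arm_command", "data": {
  "targets": [
    [[0.005,-0.008,0,-0.013],[0.015,-0.025,0,-0.04],[0.035,-0.058,0,-0.09],[0.06,-0.1,-0.005,-0.157],[0.09,-0.15,-0.01,-0.236],[0.12,-0.2,-0.015,-0.314],[0.15,-0.25,-0.02,-0.393],[0.18,-0.3,-0.025,-0.472],[0.21,-0.35,-0.03,-0.55],[0.24,-0.4,-0.035,-0.629],[0.27,-0.45,-0.04,-0.707],[0.3,-0.5,-0.045,-0.786],[0.33,-0.55,-0.05,-0.865],[0.36,-0.6,-0.055,-0.943],[0.39,-0.65,-0.06,-1.022],[0.42,-0.7,-0.07,-1.1],[0.45,-0.75,-0.08,-1.18],[0.473,-0.79,-0.085,-1.245],[0.487,-0.815,-0.09,-1.29],[0.495,-0.828,-0.09,-1.31]]
  ],
  "jaw": 0.06
}}

```text
time_s: 2.6
ee_pos: [0.6302, -0.2978, 0.1513]
eef_rot: [-3.14, -0.0, 1.577]
force: [0.6, 0.8, 0.5]
width: 0.706
```

Request:
{"op": "arm_command", "data": {
  "targets": [
    [[0,0,-0.02,0],[0,0,-0.045,0],[0,0,-0.07,0],[0,0,-0.09,0],[0,0,-0.105,0],[0,0,-0.117,0],[0,0,-0.126,0],[0,0,-0.132,0],[0,0,-0.134,0],[0,0,-0.134,0]]
  ]
}}

```text
time_s: 3.85
ee_pos: [0.6317, -0.2952, 0.0186]
eef_rot: [3.141, 0.0, 1.581]
force: [0.1, 0.9, -0.6]
width: 0.703
```

```bash
python3 - <<'E'
from h import *
s=snap('scene'); cv2.imwrite('pics/g1.png',cv2.resize(s['img'][200:370,120:330,::-1],None,fx=3,fy=3,interpolation=cv2.INTER_CUBIC))
st=ctrl.read_state(); print(st['ee_pos'],st['eef_rot'],st['force'])
E
```

```text
[ 0.63173863 -0.29530875  0.01871698] [3.14103907e+00 4.07398382e-04 1.58087887e+00] [ 0.04639303 -0.20883203 -0.70180948]
```

View pics/g1.png

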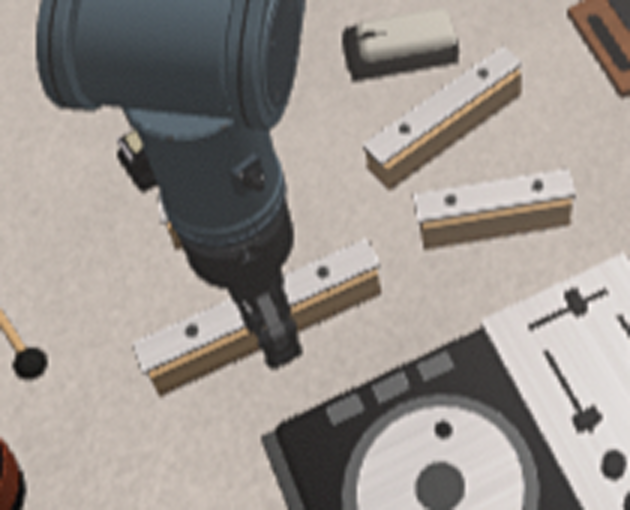

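The jaws straddle the longest bar at mid length. Closing, then lifting.

Request:
{"op": "arm_command", "data": {
  "targets": [
    [[0,0,0,0],[0,0,0,0],[0,0,0,0],[0,0,0,0],[0,0,0,0],[0,0,0,0],[0,0,0,0],[0,0,0.003,0],[0,0,0.008,0],[0,0,0.018,0],[0,0,0.032,0],[0,0,0.048,0],[0,0,0.064,0],[0,0,0.08,0],[0,0,0.094,0],[0,0,0.104,0],[0,0,0.11,0],[0,0,0.112,0]]
  ],
  "jaw": 0.0
}}

```text
time_s: 6.15
ee_pos: [0.6315, -0.2952, 0.1305]
eef_rot: [-3.142, 0.0, 1.581]
force: [0.6, -0.4, -1.7]
width: 0.341
```

Request:
{"op": "arm_command", "data": {
  "targets": [
    [[-0.001,0.006,0,0.015],[-0.003,0.019,0,0.045],[-0.008,0.044,0,0.106],[-0.013,0.076,0,0.181],[-0.019,0.114,0,0.272],[-0.026,0.152,0,0.363],[-0.032,0.19,0,0.454],[-0.039,0.229,0,0.544],[-0.045,0.267,0,0.635],[-0.052,0.305,0,0.726],[-0.058,0.343,0,0.816],[-0.065,0.381,0,0.907],[-0.071,0.419,0,0.998],[-0.078,0.457,0,1.089],[-0.084,0.495,0,1.179],[-0.091,0.533,0,1.27],[-0.097,0.571,0,1.36],[-0.103,0.605,0,1.44],[-0.107,0.628,0,1.495],[-0.108,0.635,0,1.512]]
  ]
}}

```text
time_s: 8.65
ee_pos: [0.5219, 0.3415, 0.13]
eef_rot: [-3.141, -0.001, 3.097]
force: [0.6, -0.1, -2.6]
width: 0.338
```

Request:
{"op": "arm_command", "data": {
  "targets": [
    [[0,0,-0.008,0],[0,0,-0.02,0],[0,0,-0.034,0],[0,0,-0.048,0],[0,0,-0.06,0],[0,0,-0.07,0],[0,0,-0.078,0],[0,0,-0.083,0],[0,0,-0.086,0],[0,0,-0.086,0]]
  ]
}}

```text
time_s: 9.9
ee_pos: [0.5235, 0.3398, 0.0443]
eef_rot: [3.142, 0.0, 3.093]
force: [-0.0, -0.1, -2.0]
width: 0.341
```

```bash
python3 - <<'E'
from h import *
st=ctrl.read_state(); print(st['ee_pos'],st['eef_rot'],st['force'])
for n in('scene','top'):
    s=snap(n); u,v=proj(s,[.523,.34,.03])[0].astype(int); a=s['img'][max(0,v-65):v+65,max(0,u-85):u+85,::-1]
    cv2.imwrite(f'pics/p1{n}.png',a)
    locals()[n]=cv2.resize(a,(380,290),interpolation=cv2.INTER_CUBIC)
cv2.imwrite('pics/p1.png',np.hstack([scene,top]))
E
```

```text
[0.5234899  0.33984727 0.04433392] [3.14155689e+00 5.56204012e-05 3.09282908e+00] [-0.03190443 -0.14137733 -1.96342026]
```

View pics/p1.png

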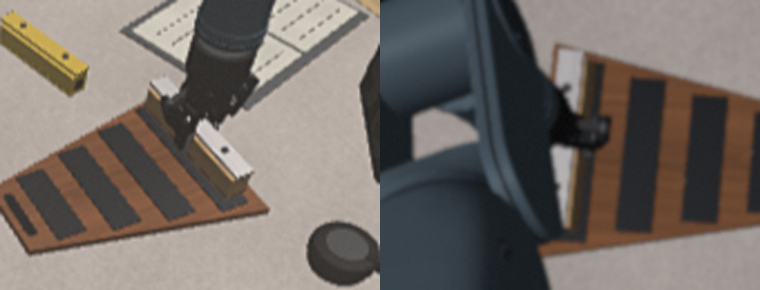

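The bar is aligned above felt 1, about 10 mm up. Lowering it gently.

Request:
{"op": "arm_command", "data": {
  "targets": [
    [[0,0,-0.002,0],[0,0,-0.004,0],[0,0,-0.006,0],[0,0,-0.0075,0],[0,0,-0.009,0],[0,0,-0.0098,0],[0,0,-0.0104,0],[0,0,-0.0108,0],[0,0,-0.0108,0]]
  ]
}}

```text
time_s: 11.12
ee_pos: [0.5235, 0.3398, 0.0339]
eef_rot: [3.142, 0.0, 3.093]
force: [-0.8, -1.9, 1.1]
width: 0.342
```

Contact made (Fz went from −2.0 to +1.1). Release, then lift.

Request:
{"op": "arm_command", "data": {
  "targets": [
    [[0,0,0,0],[0,0,0,0],[0,0,0,0],[0,0,0,0],[0,0,0,0],[0,0,0.004,0],[0,0,0.012,0],[0,0,0.025,0],[0,0,0.045,0],[0,0,0.07,0],[0,0,0.095,0],[0,0,0.11,0],[0,0,0.116,0]]
  ],
  "jaw": 0.055
}}

```text
time_s: 12.75
ee_pos: [0.5239, 0.34, 0.1509]
eef_rot: [3.141, 0.002, 3.093]
force: [-1.3, -1.0, 0.7]
width: 0.645
```

Request:
{"op": "arm_command", "data": {
  "targets": [
    [[0,-0.009,0,-0.025],[0,-0.026,0,-0.076],[0,-0.056,0,-0.164],[0,-0.09,0,-0.265],[0,-0.124,0,-0.366],[0.001,-0.158,0,-0.467],[0.001,-0.193,0,-0.568],[0.001,-0.227,0,-0.669],[0.001,-0.261,0,-0.77],[0.001,-0.295,0,-0.871],[0.002,-0.33,0,-0.972],[0.002,-0.364,0,-1.073],[0.002,-0.394,0,-1.161],[0.002,-0.415,0,-1.224],[0.002,-0.424,0,-1.25],[0.002,-0.428,0,-1.262],[0.002,-0.428,0,-1.262]]
  ]
}}

```text
time_s: 14.88
ee_pos: [0.5252, -0.0879, 0.1493]
eef_rot: [-3.141, -0.0, 1.831]
force: [-0.0, 0.2, 0.7]
width: 0.646
```

```bash
python3 - <<'E'
from h import *
s=snap('top'); st=ctrl.read_state(); print(st['ee_pos'],st['eef_rot'])
m=alu(s['img']); p=proj(s,[.523,.34,.064])[0]
print(rect(s,m,p,.064)); q=screws(s,p); print(q.tolist(),np.round(ray(s,q,.064)[:,:2]*1000,1).tolist())
u,v=p.astype(int); cv2.imwrite('pics/p2.png',cv2.resize(s['img'][v-65:v+65,u-50:u+110,::-1],None,fx=4,fy=4,interpolation=cv2.INTER_CUBIC))
E
```

```text
[ 0.52526786 -0.08765337  0.14938596] [-3.14135070e+00 -4.36475227e-04  1.83141658e+00]
{'c': array([521.3, 338.7]), 'th': -2.7, 'size': array([187. ,  19.8]), 'mc': array([520.9, 338.7]), 'pth': np.float64(-2.7)}
[[140.2, 155.2], [135.7, 199.1], [92.0, 219.5]] [[577.1, 337.4], [472.3, 341.8], [423.2, 439.9]]
```

View pics/p2.png

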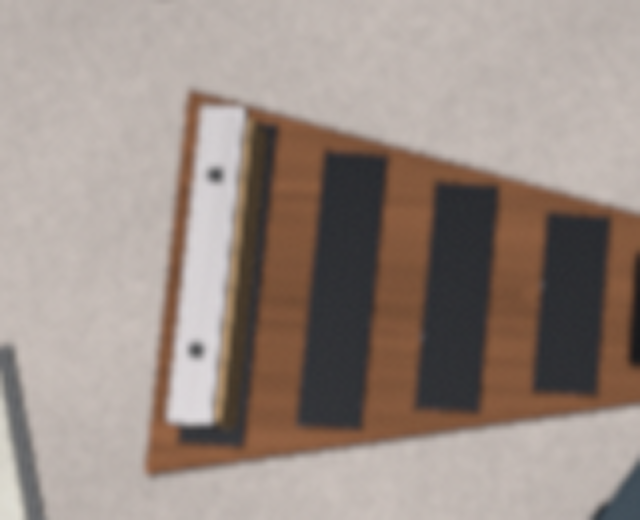

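The longest bar sits on its felt: the screw midpoint is (524.7, 339.6) mm and yaw −2.7°, against felt at (522.8, 339.9) and −2.8°. Descending on the second.

Request:
{"op": "arm_command", "data": {
  "targets": [
    [[0,0,-0.015,0],[0,0,-0.038,0],[0,0,-0.063,0],[0,0,-0.085,0],[0,0,-0.102,0],[0,0,-0.115,0],[0,0,-0.124,0],[0,0,-0.129,0],[0,0,-0.131,0],[0,0,-0.131,0]]
  ]
}}

```text
time_s: 16.18
ee_pos: [0.5257, -0.0883, 0.0188]
eef_rot: [3.141, 0.0, 1.831]
force: [-0.1, -0.5, 0.5]
width: 0.647
```

Request:
{"op": "arm_command", "data": {
  "targets": [
    [[0,0,0,0],[0,0,0,0],[0,0,0,0],[0,0,0,0],[0,0,0,0],[0,0,0,0],[0,0,0,0],[0,0,0.003,0],[0,0,0.008,0],[0,0,0.018,0],[0,0,0.032,0],[0,0,0.048,0],[0,0,0.064,0],[0,0,0.08,0],[0,0,0.094,0],[0,0,0.104,0],[0,0,0.11,0],[0,0,0.112,0]]
  ],
  "jaw": 0.0
}}

```text
time_s: 18.42
ee_pos: [0.5254, -0.0882, 0.1307]
eef_rot: [-3.142, -0.0, 1.831]
force: [-0.7, 1.0, -2.9]
width: 0.339
```

Request:
{"op": "arm_command", "data": {
  "targets": [
    [[0,0.007,0,0.025],[0,0.021,0,0.076],[-0.001,0.047,0,0.164],[-0.001,0.075,0,0.265],[-0.002,0.104,0,0.366],[-0.002,0.132,0,0.467],[-0.002,0.161,0,0.568],[-0.003,0.19,0,0.669],[-0.003,0.218,0,0.77],[-0.004,0.247,0,0.871],[-0.004,0.276,0,0.972],[-0.005,0.304,0,1.073],[-0.005,0.329,0,1.161],[-0.006,0.347,0,1.224],[-0.006,0.355,0,1.25],[-0.006,0.358,0,1.262],[-0.006,0.358,0,1.262],[-0.006,0.358,0,1.262]]
  ]
}}

```text
time_s: 20.68
ee_pos: [0.5196, 0.2691, 0.1305]
eef_rot: [-3.141, -0.0, 3.092]
force: [0.2, -0.3, -1.9]
width: 0.339
```

Request:
{"op": "arm_command", "data": {
  "targets": [
    [[0,0,-0.008,0],[0,0,-0.02,0],[0,0,-0.034,0],[0,0,-0.048,0],[0,0,-0.06,0],[0,0,-0.07,0],[0,0,-0.078,0],[0,0,-0.084,0],[0,0,-0.088,0],[0,0,-0.088,0]]
  ]
}}

```text
time_s: 21.92
ee_pos: [0.5194, 0.2698, 0.0424]
eef_rot: [-3.142, -0.0, 3.093]
force: [0.4, 0.1, -2.0]
width: 0.343
```

Needs about 8.6 mm more to touch at 0.0338.

Request:
{"op": "arm_command", "data": {
  "targets": [
    [[0,0,-0.002,0],[0,0,-0.004,0],[0,0,-0.0055,0],[0,0,-0.007,0],[0,0,-0.008,0],[0,0,-0.0085,0],[0,0,-0.0088,0],[0,0,-0.0088,0]]
  ]
}}

```text
time_s: 22.92
ee_pos: [0.5194, 0.2698, 0.0341]
eef_rot: [-3.142, 0.0, 3.093]
force: [-2.2, -1.3, 3.4]
width: 0.34
```

Request:
{"op": "arm_command", "data": {
  "targets": [
    [[0,0,0,0],[0,0,0,0],[0,0,0,0],[0,0,0,0],[0,0,0,0],[0,0,0.004,0],[0,0,0.012,0],[0,0,0.025,0],[0,0,0.045,0],[0,0,0.07,0],[0,0,0.095,0],[0,0,0.11,0],[0,0,0.116,0]]
  ],
  "jaw": 0.052
}}

```text
time_s: 24.55
ee_pos: [0.5199, 0.27, 0.1511]
eef_rot: [3.141, 0.002, 3.093]
force: [0.2, -0.2, 0.2]
width: 0.603
```

Request:
{"op": "arm_command", "data": {
  "targets": [
    [[0.001,-0.004,0,-0.02],[0.003,-0.011,0,-0.054],[0.007,-0.022,0,-0.11],[0.012,-0.04,0,-0.2],[0.018,-0.06,0,-0.3],[0.024,-0.08,0,-0.4],[0.031,-0.104,0,-0.52],[0.038,-0.128,0,-0.64],[0.046,-0.153,0,-0.76],[0.053,-0.177,0,-0.88],[0.06,-0.201,0,-1.0],[0.067,-0.225,0,-1.12],[0.074,-0.249,0,-1.24],[0.081,-0.273,0,-1.36],[0.089,-0.297,0,-1.48],[0.096,-0.321,0,-1.6],[0.101,-0.341,0,-1.7],[0.105,-0.354,0,-1.765],[0.108,-0.361,0,-1.796],[0.108,-0.362,0,-1.803]]
  ]
}}

```text
time_s: 27.05
ee_pos: [0.6274, -0.0929, 0.1493]
eef_rot: [-3.141, -0.0, 1.288]
force: [0.6, 0.0, -0.1]
width: 0.608
```

```bash
cat > chk.py <<'E'
from h import *
import sys
s=snap('top'); st=ctrl.read_state(); print(st['ee_pos'],st['eef_rot'][2])
m=alu(s['img'])
P=dict(longest=(.523,.34,.064),second=(.519,.27,.064),third=(.5157,.2,.064),shortest=(.5123,.13,.064))
for n in sys.argv[1:]:
    p=proj(s,P[n])[0]; print(n,rect(s,m,p,.064)); q=screws(s,p,R=32); print(np.round(ray(s,q,.064)[:,:2]*1000,1).tolist())
E
python3 chk.py longest second; python3 - <<'E'
from h import *
s=snap('top');p=proj(s,[.627,-.092,.049])[0];print(rect(s,alu(s['img']),p,.049))
E
```

```text
[ 0.62722941 -0.09245298  0.1493547 ] 1.2889117348294126
longest {'c': array([544.6, 337.8]), 'th': -3.0, 'size': array([140.5,  19.9]), 'mc': array([544.3, 337.6]), 'pth': np.float64(-2.9)}
[[577.1, 337.4], [565.2, 271.3], [476.0, 271.4]]
second {'c': array([525.2, 268.6]), 'th': -2.9, 'size': array([140.8,  19.5]), 'mc': array([525.2, 268.7]), 'pth': np.float64(-2.7)}
[[577.1, 337.4], [564.3, 267.2], [476.0, 271.4]]
{'c': array([654.4,  26.9]), 'th': -16.8, 'size': array([47.9, 28.3]), 'mc': array([655. ,  32.1]), 'pth': np.float64(-13.2)}
```

The second bar's screw midpoint is (520.2, 269.3), so it is within about 1 mm of its felt centre; the arm partly occludes the top masks. Descending on the third.

Request:
{"op": "arm_command", "data": {
  "targets": [
    [[0,0,-0.015,0],[0,0,-0.038,0],[0,0,-0.063,0],[0,0,-0.085,0],[0,0,-0.102,0],[0,0,-0.115,0],[0,0,-0.124,0],[0,0,-0.129,0],[0,0,-0.131,0],[0,0,-0.131,0]]
  ]
}}

```text
time_s: 28.4
ee_pos: [0.6277, -0.0923, 0.019]
eef_rot: [3.141, 0.0, 1.29]
force: [-0.4, 0.1, 0.2]
width: 0.612
```

Request:
{"op": "arm_command", "data": {
  "targets": [
    [[0,0,0,0],[0,0,0,0],[0,0,0,0],[0,0,0,0],[0,0,0,0],[0,0,0,0],[0,0,0,0],[0,0,0.003,0],[0,0,0.008,0],[0,0,0.018,0],[0,0,0.032,0],[0,0,0.048,0],[0,0,0.064,0],[0,0,0.08,0],[0,0,0.094,0],[0,0,0.104,0],[0,0,0.11,0],[0,0,0.112,0]]
  ],
  "jaw": 0.0
}}

```text
time_s: 30.65
ee_pos: [0.6275, -0.0922, 0.1308]
eef_rot: [-3.142, -0.0, 1.29]
force: [-0.4, -0.0, -2.0]
width: 0.342
```

Request:
{"op": "arm_command", "data": {
  "targets": [
    [[-0.001,0.003,0,0.02],[-0.003,0.009,0,0.054],[-0.007,0.018,0,0.11],[-0.012,0.032,0,0.2],[-0.019,0.049,0,0.3],[-0.025,0.065,0,0.4],[-0.032,0.084,0,0.52],[-0.04,0.104,0,0.64],[-0.047,0.123,0,0.76],[-0.055,0.143,0,0.88],[-0.062,0.162,0,1.0],[-0.07,0.181,0,1.12],[-0.077,0.201,0,1.24],[-0.084,0.22,0,1.36],[-0.092,0.24,0,1.48],[-0.099,0.259,0,1.6],[-0.106,0.275,0,1.7],[-0.11,0.286,0,1.765],[-0.112,0.291,0,1.796],[-0.112,0.292,0,1.803]]
  ]
}}

```text
time_s: 33.15
ee_pos: [0.5152, 0.2001, 0.1306]
eef_rot: [-3.141, -0.0, 3.094]
force: [0.9, 0.1, -1.2]
width: 0.338
```

Request:
{"op": "arm_command", "data": {
  "targets": [
    [[0,0,-0.008,0],[0,0,-0.02,0],[0,0,-0.034,0],[0,0,-0.048,0],[0,0,-0.06,0],[0,0,-0.07,0],[0,0,-0.078,0],[0,0,-0.084,0],[0,0,-0.088,0],[0,0,-0.09,0],[0,0,-0.092,0],[0,0,-0.094,0],[0,0,-0.0955,0],[0,0,-0.096,0],[0,0,-0.0966,0],[0,0,-0.0966,0]]
  ]
}}

```text
time_s: 35.15
ee_pos: [0.5155, 0.1998, 0.0344]
eef_rot: [-3.142, 0.0, 3.093]
force: [-0.5, -0.4, 2.1]
width: 0.339
```

Request:
{"op": "arm_command", "data": {
  "targets": [
    [[0,0,0,0],[0,0,0,0],[0,0,0,0],[0,0,0,0],[0,0,0,0],[0,0,0.004,0],[0,0,0.012,0],[0,0,0.025,0],[0,0,0.045,0],[0,0,0.07,0],[0,0,0.095,0],[0,0,0.11,0],[0,0,0.116,0]]
  ],
  "jaw": 0.052
}}

```text
time_s: 36.78
ee_pos: [0.5159, 0.1999, 0.1514]
eef_rot: [3.141, 0.002, 3.093]
force: [0.2, -0.2, -0.4]
width: 0.61
```

Request:
{"op": "arm_command", "data": {
  "targets": [
    [[0,-0.005,0,-0.02],[0,-0.015,0,-0.054],[0.001,-0.03,0,-0.11],[0.001,-0.056,0,-0.2],[0.002,-0.084,0,-0.3],[0.003,-0.113,0,-0.4],[0.003,-0.146,0,-0.52],[0.004,-0.18,0,-0.64],[0.005,-0.214,0,-0.76],[0.006,-0.248,0,-0.88],[0.006,-0.281,0,-1.0],[0.007,-0.315,0,-1.12],[0.008,-0.349,0,-1.24],[0.009,-0.383,0,-1.36],[0.01,-0.414,0,-1.47],[0.01,-0.442,0,-1.57],[0.011,-0.465,0,-1.65],[0.011,-0.48,0,-1.705],[0.011,-0.487,0,-1.73],[0.011,-0.489,0,-1.737]]
  ]
}}

```text
time_s: 39.28
ee_pos: [0.5262, -0.2892, 0.1499]
eef_rot: [-3.141, -0.0, 1.355]
force: [0.0, -0.1, 0.6]
width: 0.61
```

```bash
python3 chk.py longest second third
```

```text
[ 0.52633235 -0.28909406  0.14999683] 1.3555176877758834
longest {'c': array([521.3, 338.8]), 'th': -2.9, 'size': array([187.1,  19.9]), 'mc': array([520.9, 338.7]), 'pth': np.float64(-2.7)}
[[577.1, 337.4], [565.2, 271.3], [472.3, 341.8], [476.0, 271.4]]
second {'c': array([516.8, 269.1]), 'th': -2.8, 'size': array([157.4,  19.9]), 'mc': array([515.3, 269.2]), 'pth': np.float64(-2.6)}
[[577.1, 337.4], [564.3, 267.2], [552.9, 201.2], [481.5, 201.6], [472.5, 340.9], [476.0, 271.4]]
third {'c': array([514. , 198.8]), 'th': -2.7, 'size': array([127.3,  20.8]), 'mc': array([514.1, 198.9]), 'pth': np.float64(-3.0)}
[[564.3, 267.2], [553.0, 197.9], [481.5, 201.6], [476.0, 270.7]]
```

The third is good: yaw about −2.8° and centre about (515.5, 199). Now the shortest.

Request:
{"op": "arm_command", "data": {
  "targets": [
    [[0,0,-0.015,0],[0,0,-0.038,0],[0,0,-0.063,0],[0,0,-0.085,0],[0,0,-0.102,0],[0,0,-0.115,0],[0,0,-0.124,0],[0,0,-0.129,0],[0,0,-0.131,0],[0,0,-0.131,0]]
  ]
}}

```text
time_s: 40.58
ee_pos: [0.5267, -0.2894, 0.0194]
eef_rot: [3.141, 0.0, 1.356]
force: [0.2, -0.2, -0.1]
width: 0.609
```

Request:
{"op": "arm_command", "data": {
  "targets": [
    [[0,0,0,0],[0,0,0,0],[0,0,0,0],[0,0,0,0],[0,0,0,0],[0,0,0,0],[0,0,0,0],[0,0,0.003,0],[0,0,0.008,0],[0,0,0.018,0],[0,0,0.032,0],[0,0,0.048,0],[0,0,0.064,0],[0,0,0.08,0],[0,0,0.094,0],[0,0,0.104,0],[0,0,0.11,0],[0,0,0.112,0]]
  ],
  "jaw": 0.0
}}

```text
time_s: 42.82
ee_pos: [0.5264, -0.2892, 0.1312]
eef_rot: [-3.141, -0.0, 1.356]
force: [-0.9, -0.3, -1.3]
width: 0.339
```

Request:
{"op": "arm_command", "data": {
  "targets": [
    [[0,0.005,0,0.02],[0,0.013,0,0.054],[-0.001,0.027,0,0.11],[-0.002,0.048,0,0.2],[-0.002,0.072,0,0.3],[-0.003,0.097,0,0.4],[-0.004,0.126,0,0.52],[-0.005,0.155,0,0.64],[-0.006,0.184,0,0.76],[-0.007,0.213,0,0.88],[-0.008,0.242,0,1.0],[-0.009,0.271,0,1.12],[-0.01,0.3,0,1.24],[-0.011,0.329,0,1.36],[-0.012,0.355,0,1.47],[-0.013,0.379,0,1.57],[-0.013,0.399,0,1.65],[-0.014,0.412,0,1.705],[-0.014,0.418,0,1.73],[-0.014,0.42,0,1.737]]
  ]
}}

```text
time_s: 45.32
ee_pos: [0.5124, 0.1309, 0.131]
eef_rot: [-3.141, -0.0, 3.093]
force: [0.1, -1.1, -0.9]
width: 0.337
```

Request:
{"op": "arm_command", "data": {
  "targets": [
    [[0,0,-0.008,0],[0,0,-0.02,0],[0,0,-0.034,0],[0,0,-0.048,0],[0,0,-0.06,0],[0,0,-0.07,0],[0,0,-0.078,0],[0,0,-0.084,0],[0,0,-0.088,0],[0,0,-0.09,0],[0,0,-0.092,0],[0,0,-0.094,0],[0,0,-0.0955,0],[0,0,-0.096,0],[0,0,-0.0968,0],[0,0,-0.0968,0]]
  ]
}}

```text
time_s: 47.32
ee_pos: [0.5125, 0.1308, 0.0348]
eef_rot: [-3.142, 0.0, 3.093]
force: [-2.8, -1.0, 3.9]
width: 0.34
```

Contact made. Release, lift, and move clear of the camera's view (to the right and back).

Request:
{"op": "arm_command", "data": {
  "targets": [
    [[0,0,0,0],[0,0,0,0],[0,0,0,0],[0,0,0,0],[0,0,0,0],[0,0,0.004,0],[0,0,0.012,0],[0,0,0.025,0],[0,0,0.045,0],[0,0,0.07,0],[0,0,0.1,0],[0,0,0.13,0],[0,0,0.15,0],[0,0,0.16,0]]
  ],
  "jaw": 0.052
}}

```text
time_s: 49.08
ee_pos: [0.5131, 0.1309, 0.1965]
eef_rot: [3.141, 0.003, 3.093]
force: [-0.1, 0.4, -0.2]
width: 0.608
```

Request:
{"op": "arm_command", "data": {
  "targets": [
    [[0,-0.005,0,-0.02],[-0.005,-0.02,0,-0.06],[-0.01,-0.045,0,-0.12],[-0.02,-0.075,0,-0.2],[-0.03,-0.11,0,-0.28],[-0.04,-0.145,0,-0.36],[-0.05,-0.18,0,-0.44],[-0.06,-0.215,0,-0.52],[-0.07,-0.25,0,-0.6],[-0.08,-0.285,0,-0.68],[-0.09,-0.32,0,-0.76],[-0.1,-0.35,0,-0.84],[-0.105,-0.37,0,-0.9],[-0.11,-0.38,0,-0.93],[-0.11,-0.38,0,-0.93]]
  ]
}}

```text
time_s: 50.95
ee_pos: [0.4016, -0.2494, 0.1937]
eef_rot: [-3.141, -0.002, 2.161]
force: [-0.7, 0.5, -0.1]
width: 0.607
```

```bash
python3 chk.py longest second third shortest; python3 - <<'E'
from h import *
for n in('scene','top'):
    s=snap(n); u,v=proj(s,[.517,.235,.03])[0].astype(int); a=s['img'][max(0,v-70):v+70,max(0,u-95):u+95,::-1]
    globals()[n]=cv2.resize(a,(570,420),interpolation=cv2.INTER_CUBIC)
cv2.imwrite('pics/f.png',cv2.resize(np.vstack([scene,top]),(400,590)))
cv2.imwrite('pics/ftop.png',cv2.resize(s['img'][:,:,::-1],(784,588)))
E
```

```text
[ 0.40189583 -0.24884995  0.1938424 ] 2.1623210659422445
longest {'c': array([522.4, 338.9]), 'th': -3.0, 'size': array([184.9,  20.3]), 'mc': array([522.1, 338.7]), 'pth': np.float64(-2.8)}
[[577.1, 336.9], [565.2, 271.3], [472.3, 341.8], [475.8, 271.6]]
second {'c': array([517.9, 269.1]), 'th': -2.8, 'size': array([155.5,  19.9]), 'mc': array([516.6, 269.1]), 'pth': np.float64(-2.8)}
[[577.1, 336.9], [564.3, 267.9], [552.9, 201.2], [481.5, 201.6], [472.5, 340.9], [475.8, 271.6]]
third {'c': array([515.2, 198.6]), 'th': -2.9, 'size': array([125.1,  21.3]), 'mc': array([514.8, 198.6]), 'pth': np.float64(-2.8)}
[[564.3, 267.9], [553.0, 197.9], [541.8, 131.4], [487.1, 132.1], [481.5, 201.6], [475.8, 270.9]]
shortest {'c': array([512.3, 130. ]), 'th': -2.7, 'size': array([94. , 20.9]), 'mc': array([512.3, 130.4]), 'pth': np.float64(-3.2)}
[[553.0, 197.9], [541.9, 129.6], [487.1, 132.1], [481.5, 201.4]]
```

View pics/f.png

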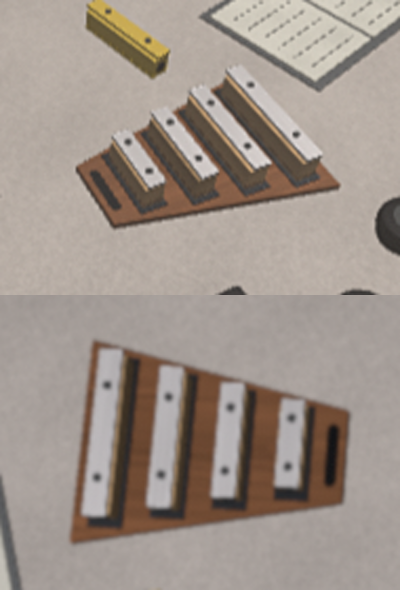

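View pics/ftop.png

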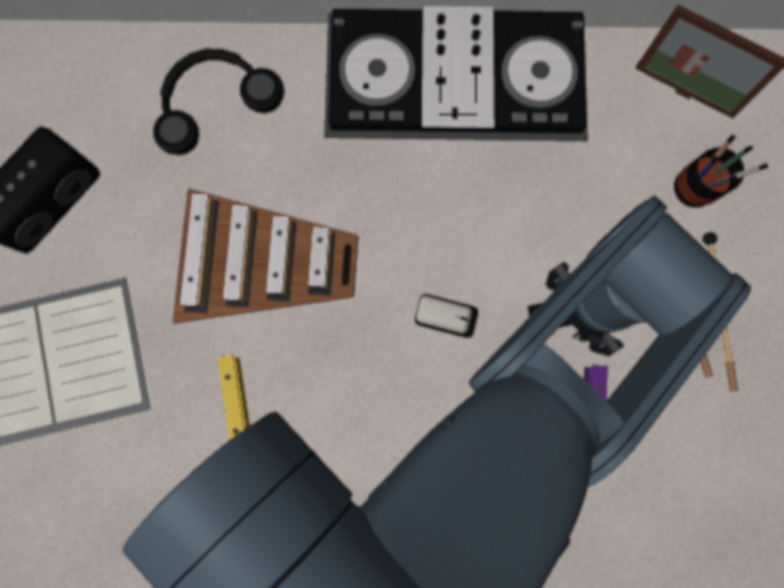

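All four bars stand upright on their own felts in order, and the gripper is 0.19 m up in free space. The mouse is still at (446,315). Handing in.

```bash
python3 -c "
from rig import ticket
print(ticket.close_job())"
```

```text
the job is handed in; nothing more can be done
None
```

The four chime bars are on the board in order of length, longest at the wide end and shortest by the hand slot. Each was lowered until it lightly touched its felt and only then released. The job was handed in at about 51 s of the 112 s allowed.

- **Placement:** the last top view put each bar within about 1–2 mm of its felt centre and within about 0.4° of its direction. The two ways of finding each bar's centre, top outline and screw midpoint, disagreed by up to about 2 mm, which is about the camera calibration error.
- **Left alone:** the mouse is at the same image position as at the start, and the yellow and purple bars were not approached.
- **Not checked:** the arm partly hid the tape dispenser in the last picture. I never moved into it, and no unexpected force showed up, but I did not see it clearly at the end.

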